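# Put the egg-candling lamp away in the till's hidden drawer

## Task

Closing time at the egg counter: press the steel plate on top of the low wooden till so that its hidden drawer springs open, and lay the egg-candling lamp flat, switch side up, in the long empty bay of the drawer without dropping it. Then push the drawer gently shut until the latch catches and it stays shut. Leave the stapler, calculator, egg carton, mug and brass weight where they are.

Things in the scene. Friction and masses are not known exactly. Their poses are not given: they have to be found in the camera images.
- till: Low dark wooden box fixed to the counter, 200 deep (x) by 300 wide (y) by 75 high. Origin at the centre of its underside; its drawer side faces its own -x. The drawer's plain front, 290 wide, with no handle, covers its -x side, from 6 to 66 above the counter.
- plate_top (a point): Centre of the top of the steel push plate, 60 (x) by 44 (y), which stands 10 proud of the till's top (its top is 85 above the counter) near the till's right side: 20 towards the front and 100 towards -y from the till's centre. Axes as the till's.
- plate (a joint): How far the push plate is pressed down (m): 0 up, 0.008 fully down. The spring needs 1.5 N to start and 5.5 N at the bottom. From about 0.005 (4 to 5 N) the latch lets the drawer go; the plate springs back up by itself.
- drawer (a joint): How far the drawer is out (m): 0 latched shut, 0.104 fully out, towards the till's own -x. Once let go, a spring (4 N shut, 2 N out) drives it fully out in about 1 s and holds it there. To shut it, push its front back with up to about 10 N until it stops, 0.004 beyond shut (-0.004); when left it springs back to 0 on the latch. The plate dips by itself as the latch catches.
- bay (a point): Centre of the floor of the long empty bay, on the moving drawer; axes as the till's. The bay is 88 front to back (x) by 160 wide (y) inside, with walls 34 high on three sides (its front is the drawer front, 50 above this floor); the floor is 16 above the counter. At its +y end, behind a divider, is a small bay full of coins. Hidden under the till's top (its lower face is 49 above this floor) while the drawer is shut.
- drawer_front (a point): Centre of the outer face of the drawer's front, 36 above the counter, on the moving drawer; outward is -x of the till's axes. 56 in front of the bay's centre and 10 to its -y side. It may be pushed anywhere on the face; with fingers pointing down, push at this height or above (the face reaches 66 above the counter), so that the gripper's body clears the till's top and the 85 high plate.
- lamp: Egg-candling lamp, loose, 110 to 230 g: a grey plastic block 34 wide (y) by 36 high (z) with a tapered black rubber nozzle at its +x end, 134 long in all (from -67 to +67 in x; the block from -67 to +33). Origin under the middle of its length, on the underside; z up, with a small flat black switch on top. It lies along x.
- stapler: Black stapler, loose, 130 by 36 by about 50 high, lying along its x, origin at the centre of its underside. Leave alone.
- calculator: Black pocket calculator, loose, 125 (x) by 70 (y) by 14, lying flat, origin at the centre of its underside. Leave alone.
- carton: Loose grey pulp carton of six eggs, 105 (x) by 150 (y) by about 69 high with the eggs, origin at the centre of its underside. Leave alone.
- mug: White mug, loose, 76 across and 85 high, origin at the centre of its underside. Leave alone.
- weight: Brass scale weight, loose, 48 across and 46 high, standing on the till's top, origin at the centre of its underside. Leave alone.
Not all that is in view belongs to the job. Leave any green or pink look-alike of the lamp alone.

How it is judged:
By the outcome, as a careful person would: the job done as asked, in the order asked, and still so for the second after the job is handed in, with the robot touching nothing.
It also fails if it takes over 64 s, if anything falls off the work surface, if the arm or the gripper's body presses on something with over 40 N, if the wrist force passes 120 N, or if a joint passes its speed limit or range.

## Robot

A 6-joint arm with a two-finger parallel gripper is mounted at the origin on the work surface. World frame = base frame: x ahead of the robot, y to its left, z up, the work surface at z = 0. Lengths are in mm, angles in rad, forces in N, time in s.
With the tool pointing down it reaches from about 350 to 875 mm from the base axis. Payload 4.2 kg.
Tool frame: the origin (TCP) lies midway between the tips of the shut fingers; the grasp point (between the pads) lies 19 mm behind it (arm.grip_point_offset is the distance from the TCP to the grasp point, in mm); z points along the fingers, x is the direction in which the jaws open and shut, and the axes are right-handed (so a half turn about z gives the same grasp; the last joint's range is limited). The gripper opens to 85 mm and grips with 20 to 120 N. Pads are 22 mm wide; open, the fingers measure 114 mm over their backs; the gripper's body (76 mm by 85 mm) begins 54 mm behind the grasp point. The pads swing forward as they close: fully open they stand 13 mm farther back than shut.
Start: joints at [1.522, 0.385, 0.008, 0, -1.194, -0.259], TCP at [189.319, 595.615, 231.312] pointing down, gripper open.
Joint ranges: [-3.14, 3.14], [-1.21, 2.06], [-1.07, 1.41], [-3.16, 2.05], [-2.99, -0.16], [-3.1, 3.1]. Speed limits (rad/s): [2.79, 2.79, 3.14, 3.14, 3.14, 3.14].

## Interface

Orientations are given as a unit quaternion [x, y, z, w].
In Python, from bench import arm gives the robot as it stands.
- The arm moves only by the tool move_arm, never from a script. Its argument "targets" is a list of rows, each a list of 7 numbers: the shift along the tool's x, y, z in cm, then the turn, a rotation vector about the tool's x, y, z in degrees, then the closure in counts, from 0 (fully open) to 255 (shut). In form: [[x, y, z, wx, wy, wz, grip], ...]. A call has 1 to 20 rows; each row is the pose to reach, as a shift and turn from the pose commanded when the call began, along the tool's axes at that moment; what a row does not reach only later rows make up. A row lasts 1/8 s, in which the tool goes at most 62.5 mm and 10.7 degrees, less where a joint would pass 70% of its speed; a pose out of reach is approached as far as the arm can. A call with a gripper value outside its range is refused whole. The fingers move at their own pace and stop on an object; the grip force is fixed at half the most. Time passes only in rows, so rows that repeat a pose let the fingers close. It gives the time, the measured TCP pose, the force and the opening at its end, in the units of the state.
- arm.read_state(): the state, without advancing time (a new reading comes with each control period).
- arm.get_image(name): name is "scene" or "top"; returns (picture, depth): 480x640x3 uint8, blue, green, red; 480x640 float32, mm along the optical axis (not along the pixel's ray), 0 where there is no reading.
- arm.camera_params(name): a dict with "mtx" (3x3 intrinsics, pixels), "world_to_cam" (4x4, takes a point from world to camera coordinates). Camera axes: x right, y down, z forward; pixel columns grow to the right and rows downward; lengths in mm; the calibration is good to about 2 mm. A picture is of the moment at which its call begins. camera_params takes no time and is no camera call.
- arm.job_done(): hands the job in, once; it reports no verdict.
Trained networks look in the newest picture that a camera, given by its name, has taken for a name from the list of things; names that differ only in an ending like _2 or _b are one class to them, and where a whole thing is asked for, a point or a joint stands for the part that bears it (a point fixed in the world has none). Each returns a list of dicts, best first, with "score" (0 to 1); they miss things now and then, are a little off and sometimes report something else, mostly with a low value. They report only what shows in the picture. A call takes as long as a camera call. They do not tell look-alikes from the thing itself.
- arm.search_frame(thing, camera): "bbox" ([left, top, right, bottom] in pixels, round what is visible of it).
- arm.tip_of(thing, camera): "uv" ([column, row] in pixels: a listed point, or the origin of a listed thing).
The state is a dict: "clock": time; "joints": joint angles; "joint_vel": joint speeds; "joint_efforts": joint torques, N m; "position": TCP position; "ee_rot": TCP orientation; "contact_force": force on the tool from outside, world axes, zero at the start; "wrist_torque": the same for the moment, N m; "gripper_width": finger opening in mm.
Only numpy, scipy, OpenCV 4.12 (cv2) and the standard library are available. Lean on these libraries where they do the work, as an engineer would, in place of code of your own. Each camera call takes 0.05 s, during which the arm holds its last target.

## Working session

There is one attempt and no reset: what is moved stays moved. The work goes in short steps, Python scripts to look and compute and a tool call to move; the robot and the scene stay as the last step left them, time stands still between calls to the robot, and variables do not carry over. Pictures are saved under pics/ and viewed, and the job is handed in when it is done.

Besides the shell and the picture viewer there is one more tool, called as name(argument=value, ...), one argument or row to a line, values as JSON. move_arm: Moves the arm, as the interface text tells. Its arguments: {"type":"object","properties":{"targets":{"type":"array","items":{"type":"array","items":{"type":"number"}}}},"required":["targets"]}

```bash
mkdir -p pics; ls; cat > h.py <<'E'
import numpy as np, cv2
from bench import arm
from scipy.spatial.transform import Rotation as R
def px2w(name,u,v,d):
    p=arm.camera_params(name);K=np.array(p["mtx"]);T=np.array(p["world_to_cam"])
    c=np.array([(u-K[0,2])*d/K[0,0],(v-K[1,2])*d/K[1,1],d,1.])
    return (np.linalg.inv(T)@c)[:3]
def ray(name,u,v,z):
    p=arm.camera_params(name);T=np.linalg.inv(np.array(p["world_to_cam"]))
    a=T[:3,3];b=px2w(name,u,v,1000.)
    t=(z-a[2])/(b[2]-a[2]);return a+t*(b-a)
def w2px(name,P):
    p=arm.camera_params(name);K=np.array(p["mtx"]);T=np.array(p["world_to_cam"])
    c=T[:3,:3]@np.array(P,float)+T[:3,3];q=K@c;return q[:2]/q[2]
def cloud(name,depth):
    p=arm.camera_params(name);K=np.array(p["mtx"]);T=np.linalg.inv(np.array(p["world_to_cam"]))
    v,u=np.mgrid[:480,:640];d=depth
    c=np.stack([(u-K[0,2])*d/K[0,0],(v-K[1,2])*d/K[1,1],d],-1)
    w=c@T[:3,:3].T+T[:3,3];w[d<=0]=np.nan;return w
E
python3 - <<'E'
from h import *
print(arm.read_state())
for n in("scene","top"):
    im,d=arm.get_image(n);cv2.imwrite(f"pics/{n}0.png",im);np.save(f"pics/{n}0.npy",d)
    p=arm.camera_params(n);print(n,np.linalg.inv(np.array(p["world_to_cam"]))[:3].round(2),np.array(p["mtx"])[0])
    for t in("till","lamp","plate_top","drawer_front","weight","mug","carton","stapler","calculator"):
        r=arm.tip_of(t,n);print(t,[(np.round(x["uv"]),round(x["score"],2)) for x in r[:4]])
print(arm.read_state()["clock"])
E
```

```text
pics
{'clock': 0.0, 'joints': array([ 1.52157020e+00,  3.85586390e-01,  6.59405656e-03, -5.15153385e-04,
       -1.19397976e+00, -2.58644564e-01]), 'joint_vel': array([-0.00107786, -0.00057545, -0.00051146,  0.00138364, -0.00058547,
       -0.00072686]), 'joint_efforts': array([-5.13113100e-04, -3.92286336e+01,  1.88401937e+01,  4.18623403e+00,
       -4.68639715e-03, -6.65829951e-07]), 'position': array([189.1673465 , 595.06297189, 230.1887381 ]), 'ee_rot': array([-5.90249042e-01,  8.07220433e-01, -6.94774627e-04, -8.70685027e-04]), 'contact_force': array([1.03673825, 0.15821453, 0.74429597]), 'wrist_torque': array([-0.00840715,  0.04487315, -0.00761146]), 'gripper_width': 85.13558410060573}
scene [[-8.0000e-02  5.1000e-01 -8.6000e-01  1.9110e+03]
 [ 1.0000e+00  3.0000e-02 -8.0000e-02  3.6540e+01]
 [-1.0000e-02 -8.6000e-01 -5.1000e-01  9.3798e+02]] [611.52294533   0.         325.43435364]
till [(array([386., 310.]), 0.98)]
lamp [(array([333., 234.]), 0.65), (array([268., 245.]), 0.62), (array([143., 258.]), 0.56)]
plate_top [(array([342., 268.]), 0.87)]
drawer_front [(array([391., 273.]), 0.66)]
weight [(array([394., 301.]), 0.59)]
mug [(array([483., 224.]), 0.66)]
carton []
stapler [(array([212., 263.]), 0.67)]
calculator [(array([261., 287.]), 0.91)]
top [[-1.00000e-02 -9.90000e-01  1.50000e-01  3.57840e+02]
 [-1.00000e+00  1.00000e-02  2.00000e-02 -1.07350e+02]
 [-2.00000e-02 -1.50000e-01 -9.90000e-01  1.25385e+03]] [442.60532641   0.         320.71604139]
till [(array([272., 176.]), 0.66)]
lamp [(array([460., 180.]), 0.9), (array([317., 290.]), 0.89), (array([387., 262.]), 0.59), (array([502., 242.]), 0.58)]
plate_top [(array([301., 183.]), 0.56)]
drawer_front [(array([262., 212.]), 0.72)]
weight []
mug [(array([161., 322.]), 0.86)]
carton [(array([446., 288.]), 0.96)]
stapler [(array([433., 230.]), 0.77), (array([304., 178.]), 0.7)]
calculator [(array([377., 198.]), 0.77)]
1.0
```

View pics/top0.png

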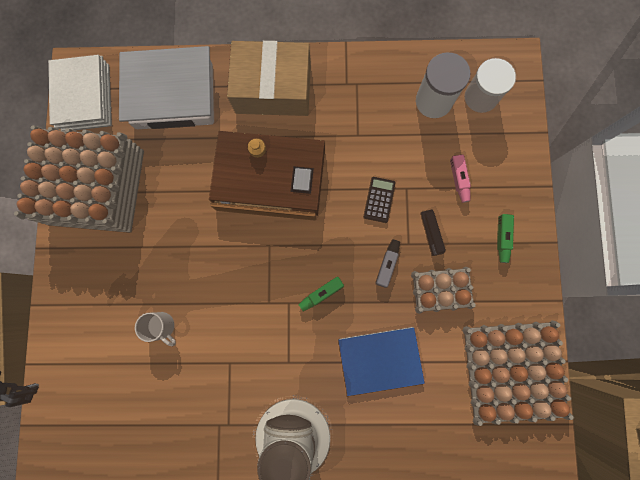

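View pics/scene0.png

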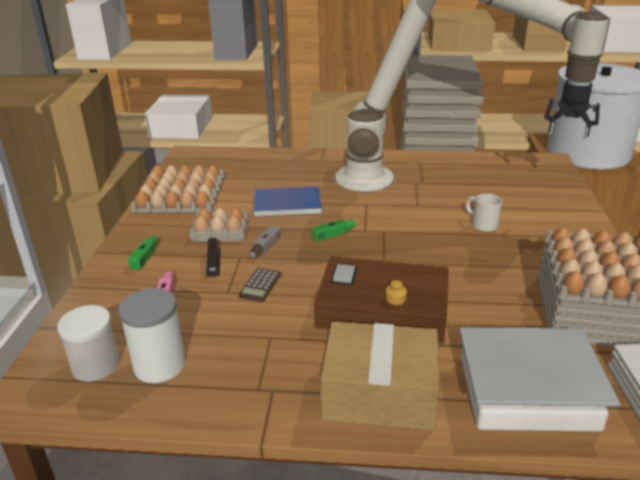

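Top picture: the grey lamp is at about (388,264). Possible mix-ups are green look-alikes at (322,294) and (506,238), the pink one at (460,177) and the black stapler at (433,231). The till is at (268,172) with its plate at (302,180) and weight at (257,147). I choose the grey one and will check it in a crop.

```bash
python3 - <<'E'
from h import *
im=cv2.imread("pics/top0.png");d=np.load("pics/top0.npy")
c=cv2.resize(im[225:315,340:480],None,fx=5,fy=5,interpolation=cv2.INTER_CUBIC);cv2.imwrite("pics/crop_lamp.png",c)
c=cv2.resize(im[125:225,200:335],None,fx=5,fy=5,interpolation=cv2.INTER_CUBIC);cv2.imwrite("pics/crop_till.png",c)
W=cloud("top",d)
# lamp by height, region
m=np.zeros((480,640),bool);m[232:292,368:408]=1
L=W[m&(W[...,2]>12)];print("lamp n",len(L),L[:,2].max(),np.percentile(L[:,2],[50,90]))
# black-level check table
print("table z",np.nanmedian(W[330:340,200:300,2]))
r=cv2.minAreaRect(L[:,:2].astype(np.float32));print("lamp rect",r)
Lt=L[L[:,2]>30];r=cv2.minAreaRect(Lt[:,:2].astype(np.float32));print("lamp top rect",r,cv2.boxPoints(r).round(1).tolist())
m=np.zeros((480,640),bool);m[120:225,200:335]=1
z=W[...,2]
T=W[m&(z>65)&(z<79)];r=cv2.minAreaRect(T[:,:2].astype(np.float32));print("till",r,cv2.boxPoints(r).round(1).tolist(),np.median(T[:,2]))
P=W[m&(z>80)&(z<90)];print(len(P),P.mean(0))
m2=np.zeros((480,640),bool);m2[162:200,285:320]=1
P=W[m2&(z>80)&(z<92)];r=cv2.minAreaRect(P[:,:2].astype(np.float32));print("plate",r,np.median(P,0))
print([ray("top",u,v,85).round(1) for u,v in((301,183),(302,180))], ray("scene",342,268,85).round(1))
E
```

```text
lamp n 591 44.68248454745935 [34.77527612 38.56965842]
table z 0.083138145354269
lamp rect ((465.98199462890625, -267.2599792480469), (34.54091262817383, 134.37698364257812), 69.71782684326172)
lamp top rect ((465.4556884765625, -266.95721435546875), (33.857208251953125, 132.08656311035156), 70.08412170410156) [[397.6000061035156, -260.3999938964844], [521.7999877929688, -305.3999938964844], [533.2999877929688, -273.5], [409.1000061035156, -228.5]]
till ((715.4288330078125, 67.90617370605469), (300.0555725097656, 218.05702209472656), 83.53321838378906) [[590.2000122070312, -68.9000015258789], [806.9000244140625, -93.4000015258789], [840.7000122070312, 204.6999969482422], [624.0, 229.3000030517578]] 75.13227175856036
523 [702.39532447   4.80495972  83.70865386]
plate ((692.474609375, -36.03901290893555), (83.15196228027344, 84.86791229248047), 14.391307830810547) [692.49828564 -31.62345675  84.75910872]
[array([680.7, -29.1,  85. ]), array([689.1, -31.8,  85. ])] [676.  -36.4  85. ]
```

View pics/crop_lamp.png

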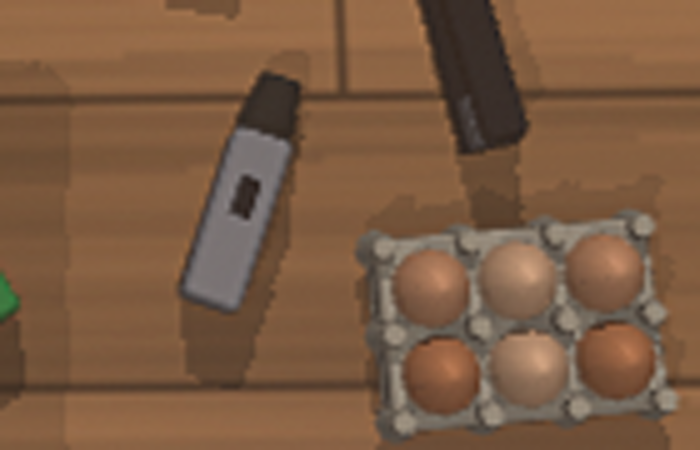

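View pics/crop_till.png

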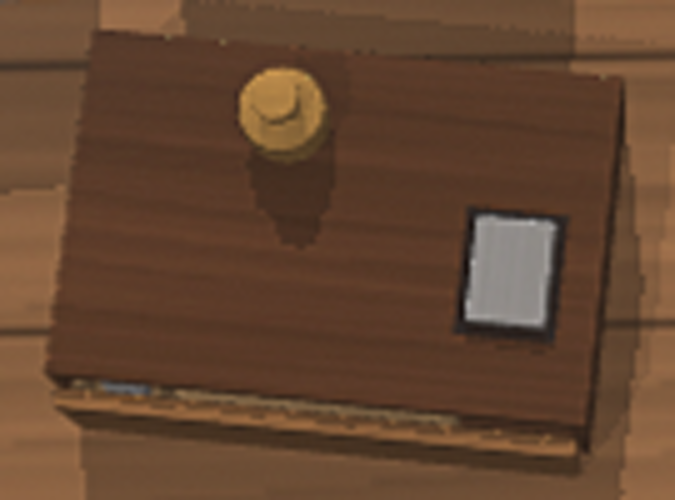

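The crop shows a grey block with the black nozzle at the upper end and the switch up, so it is the right lamp. The till crop shows the plate at crop (512,270). The drawer front's top edge runs along the lower side.

```bash
python3 - <<'E'
from h import *
f=lambda pts,z:np.array([ray("top",u/5+200-.4,v/5+125-.4,z)[:2] for u,v in pts])
A=f([(96,32),(623,78),(588,427),(50,372)],75);print("top corners BL,BR,FR,FL",A.round(1).tolist())
print([np.linalg.norm(A[i]-A[(i+1)%4]).round(1) for i in range(4)],"centre",A.mean(0))
for i,j in((1,0),(2,3)): v=A[j]-A[i];print("yaw y-edge",np.degrees(np.arctan2(-v[0],v[1])))
for i,j in((3,0),(2,1)): v=A[j]-A[i];print("yaw x-edge",np.degrees(np.arctan2(v[1],v[0])))
Pl=f([(472,212),(558,217),(548,328),(466,322)],85);print("plate",Pl.round(1).tolist(),Pl.mean(0),[np.linalg.norm(Pl[i]-Pl[(i+1)%4]).round(1) for i in range(4)])
F=f([(60,405),(578,458)],66);print("front edge",F)
y=np.radians(-6.47)
# lamp
g=lambda pts,z:np.array([ray("top",u/5+340-.4,v/5+225-.4,z)[:2] for u,v in pts])
q=g([(183,293),(235,312),(300,135),(243,122)],36);print("lamp block top",q.round(1).tolist(),q.mean(0))
n=g([(267,72),(300,82)],30);print("nozzle end",n)
W=cloud("top",np.load("pics/top0.npy"));np.set_printoptions(suppress=True,precision=1)
m=np.zeros((480,640),bool);m[120:225,200:335]=1
P=W[m];
for yaw in(-6.47,):
    y=np.radians(yaw);ex=np.array([np.cos(y),np.sin(y)]);ey=np.array([-ex[1],ex[0]])
    C=A.mean(0);l=np.c_[(P[:,:2]-C)@ex,(P[:,:2]-C)@ey,P[:,2]]
    s=l[(abs(l[:,1])<60)]
    for a in range(-130,-85,3):
        t=s[(s[:,0]>=a)&(s[:,0]<a+3)];print(a,len(t),np.percentile(t[:,2],[5,50,95]) if len(t) else"")
E
```

```text
top corners BL,BR,FR,FL [[837.3, 202.3], [805.1, -93.3], [607.3, -72.3], [642.1, 222.8]]
[np.float64(297.4), np.float64(199.0), np.float64(297.2), np.float64(196.3)] centre [722.92927494  64.87137397]
yaw y-edge -6.211430361033239
yaw y-edge -6.727668776973534
yaw x-edge -5.991480856973757
yaw x-edge -6.051546347053509
plate [[726.1, -10.0], [722.5, -57.1], [660.3, -51.3], [664.3, -6.7]] [693.29002363 -31.2964645 ] [np.float64(47.3), np.float64(62.5), np.float64(44.8), np.float64(61.9)]
front edge [[625.51109816 219.26710699]
 [591.94304769 -66.48231494]]
lamp block top [[409.3, -230.9], [398.7, -258.9], [495.4, -297.6], [503.0, -266.5]] [ 451.58967912 -263.48887678]
nozzle end [[ 531.55515567 -281.46308635]
 [ 525.71829804 -299.56659613]]
-130 41 [-2.7  0.7  4.5]
-127 45 [-3.5 -0.2  5.1]
-124 38 [-3.7 -0.6  3.1]
-121 46 [-3.7  1.   5.1]
-118 200 [-0.9 34.4 66.7]
-115 68 [-1.6 65.1 69.2]
-112 45 [62.7 66.2 68.9]
-109 44 [62.4 66.  70.1]
-106 29 [62.1 64.3 68.5]
-103 1 [74.7 74.7 74.7]
-100 55 [66.9 73.7 79.7]
-97 53 [70.2 75.3 79.4]
-94 87 [12.4 70.8 79.1]
-91 78 [12.2 72.6 78.6]
-88 49 [71.6 74.7 79.1]
```

```bash
cat >> h.py <<'E'
def plan(xyz,ang):
    """shift(cm) & turn(deg) in tool axes from measured pose to xyz, tool down with tool-x at world angle ang deg"""
    s=arm.read_state();Rc=R.from_quat(s["ee_rot"]);a=np.radians(ang)
    X=np.array([np.cos(a),np.sin(a),0]);Z=np.array([0,0,-1.]);Rt=R.from_matrix(np.c_[X,np.cross(Z,X),Z])
    sh=Rc.inv().apply(np.array(xyz)-s["position"])/10;rv=np.degrees((Rc.inv()*Rt).as_rotvec())
    x=Rc.as_matrix()[:,0];print("t",round(s["clock"],2),"now",s["position"].round(1),"ang",np.degrees(np.arctan2(x[1],x[0])).round(1),"F",s["contact_force"].round(1),"w",round(s["gripper_width"],1))
    print("shift",sh.round(2),"turn",rv.round(1));return sh,rv
E
python3 - <<'E'
from h import *
plan([693,-31.5,210],173.7);plan([693,-31.5,110],173.7)
for p in((322,294),(343,280),(300,307)):print(ray("top",*p,30).round(0))
E
```

```text
t 1.0 now [189.3 595.6 231.3] ang -107.6 F [ 0.2 -0.3  0.4] w 85.1
shift [ 44.5  -67.     2.13] turn [-0.  -0.  78.7]
t 1.0 now [189.3 595.6 231.3] ang -107.6 F [ 0.2 -0.3  0.4] w 85.1
shift [ 44.5  -67.    12.13] turn [-0.  -0.  78.7]
[381. -82.  30.]
[ 419. -141.   30.]
[347. -22.  30.]
```

move_arm(
  targets=[
    [44.5,-67,2.1,0,0,78.7,255],
    [44.5,-67,2.1,0,0,78.7,255],
    [44.5,-67,2.1,0,0,78.7,255],
    [44.5,-67,2.1,0,0,78.7,255],
    [44.5,-67,2.1,0,0,78.7,255],
    [44.5,-67,2.1,0,0,78.7,255],
    [44.5,-67,2.1,0,0,78.7,255],
    [44.5,-67,2.1,0,0,78.7,255],
    [44.5,-67,2.1,0,0,78.7,255],
    [44.5,-67,2.1,0,0,78.7,255],
    [44.5,-67,2.1,0,0,78.7,255],
    [44.5,-67,2.1,0,0,78.7,255],
    [44.5,-67,2.1,0,0,78.7,255],
    [44.5,-67,6,0,0,78.7,255],
    [44.5,-67,10,0,0,78.7,255],
    [44.5,-67,12.1,0,0,78.7,255],
    [44.5,-67,12.1,0,0,78.7,255],
  ],
)

```text
clock: 3.12
position: [691.8, -31.7, 108.0]
ee_rot: [0.055, 0.998, -0.0, -0.002]
contact_force: [-0.6, 0.2, 0.4]
gripper_width: -0.1
```

```bash
python3 - <<'E'
from h import *
plan([693,-31.5,79],173.7)
E
```

```text
t 3.12 now [691.8 -31.7 108. ] ang 173.6 F [-0.6  0.2  0.4] w -0.1
shift [-0.13  0.04  2.9 ] turn [-0.1 -0.3 -0.1]
```

move_arm(
  targets=[
    [0,0,1.5,0,0,0,255],
    [0,0,2.1,0,0,0,255],
    [0,0,2.4,0,0,0,255],
    [0,0,2.7,0,0,0,255],
    [0,0,2.9,0,0,0,255],
    [0,0,2.9,0,0,0,255],
  ],
)

```text
clock: 3.88
position: [693.3, -31.4, 82.2]
ee_rot: [0.055, 0.998, 0.0, 0.001]
contact_force: [-1.0, 0.0, 4.4]
gripper_width: -0.3
```

move_arm(
  targets=[
    [0,0,0.2,0,0,0,255],
    [0,0,0.4,0,0,0,255],
    [0,0,0.4,0,0,0,255],
    [0,0,0.4,0,0,0,255],
  ],
)

```text
clock: 4.38
position: [693.3, -31.4, 77.6]
ee_rot: [0.055, 0.998, -0.0, 0.0]
contact_force: [-1.2, 0.4, 3.8]
gripper_width: -0.3
```

```bash
python3 - <<'E'
from h import *
im,d=arm.get_image("top");cv2.imwrite("pics/top1.png",im);np.save("pics/top1.npy",d)
print(arm.read_state()["contact_force"],arm.read_state()["position"])
E
```

```text
[-0.39437551 -0.74707012  4.68877563] [693.33780355 -31.44611513  77.58420141]
```

View pics/top1.png

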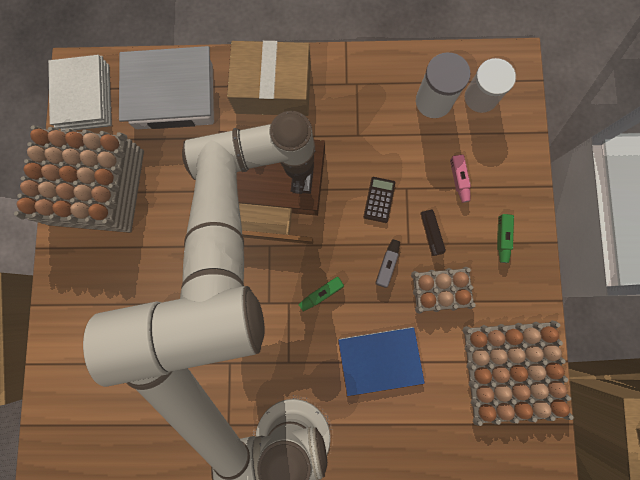

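The drawer is springing out (front edge near (275,237)). I'll lift off and go above the lamp.

```bash
python3 - <<'E'
from h import *
plan([457,-264.3,170],-110.1)
E
```

```text
t 4.42 now [693.3 -31.4  77.6] ang 173.7 F [-0.4 -0.7  4.7] w 0.3
shift [ 20.92 -25.75  -9.26] turn [ -0.    0.  -76.2]
```

move_arm(
  targets=[
    [0,0,-4,0,0,0,255],
    [0,0,-9.3,0,0,0,255],
    [20.9,-25.7,-9.3,0,0,-76.2,75],
    [20.9,-25.7,-9.3,0,0,-76.2,75],
    [20.9,-25.7,-9.3,0,0,-76.2,75],
    [20.9,-25.7,-9.3,0,0,-76.2,75],
    [20.9,-25.7,-9.3,0,0,-76.2,75],
    [20.9,-25.7,-9.3,0,0,-76.2,75],
    [20.9,-25.7,-9.3,0,0,-76.2,75],
    [20.9,-25.7,-9.3,0,0,-76.2,75],
    [20.9,-25.7,-9.3,0,0,-76.2,75],
    [20.9,-25.7,-9.3,0,0,-76.2,75],
  ],
)

```text
clock: 5.92
position: [457.1, -263.5, 170.0]
ee_rot: [-0.572, 0.82, 0.0, -0.0]
contact_force: [-0.6, -0.3, 0.4]
gripper_width: 60.2
```

```bash
python3 - <<'E'
from h import *
plan([457,-264.3,7],-110.1)
im,d=arm.get_image("top");cv2.imwrite("pics/top2.png",im);np.save("pics/top2.npy",d)
for t in("bay","drawer_front","till","lamp"):
    r=arm.tip_of(t,"top");print(t,[(np.round(x["uv"],1),round(x["score"],2)) for x in r[:4]])
    r=arm.tip_of(t,"scene");print(t,[(np.round(x["uv"],1),round(x["score"],2)) for x in r[:4]])
E
```

```text
t 5.92 now [ 457.1 -263.5  170. ] ang -110.2 F [-0.6 -0.3  0.4] w 60.2
shift [ 0.08 -0.02 16.3 ] turn [ 0.   0.  -0.1]
bay [(array([262.2, 233.1]), 0.96)]
bay []
drawer_front [(array([259.1, 249.5]), 0.6)]
drawer_front [(array([390.7, 272.7]), 0.66)]
till [(array([272.1, 176.1]), 0.92), (array([443.5, 290.5]), 0.7)]
till [(array([385.7, 309.9]), 0.98)]
lamp [(array([461.8, 180.7]), 0.96), (array([502.7, 238.2]), 0.91), (array([384. , 263.7]), 0.51), (array([161.5, 325.9]), 0.25)]
lamp [(array([332.7, 234.1]), 0.65), (array([268. , 244.7]), 0.62), (array([142.8, 258.1]), 0.56)]
```

View pics/top2.png

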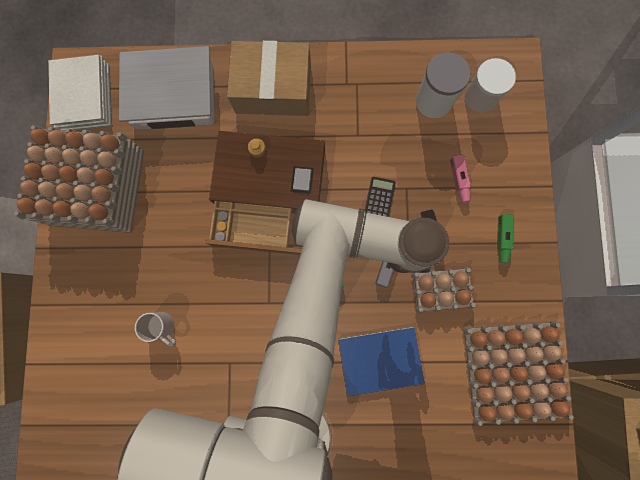

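The drawer is fully open; the bay floor shows at about (262,233). Going down on the lamp.

move_arm(
  targets=[
    [0,0,5,0,0,0,75],
    [0.1,0,10,0,0,0,75],
    [0.1,0,13.5,0,0,0,75],
    [0.1,0,15.5,0,0,0,75],
    [0.1,0,16.3,0,0,0,75],
    [0.1,0,16.3,0,0,0,75],
  ],
)

```text
clock: 7.12
position: [456.7, -264.8, 7.3]
ee_rot: [-0.573, 0.82, 0.0, -0.0]
contact_force: [-0.0, 0.9, -0.2]
gripper_width: 60.6
```

```bash
python3 - <<'E'
from h import *
plan([457,-264.3,7],-110.1)
im,d=arm.get_image("scene");cv2.imwrite("pics/s2.png",cv2.resize(im[180:300,180:320],None,fx=5,fy=5,interpolation=cv2.INTER_CUBIC))
W=cloud("top",np.load("pics/top2.npy"))
print("bay net",ray("top",262.2,233.1,16).round(1))
im=cv2.imread("pics/top2.png");cv2.imwrite("pics/crop_dr.png",cv2.resize(im[190:260,195:320],None,fx=6,fy=6,interpolation=cv2.INTER_CUBIC))
E
```

```text
t 7.12 now [ 456.7 -264.8    7.3] ang -110.1 F [-0.   0.9 -0.2] w 60.6
shift [-0.06 -0.01  0.03] turn [ 0. -0. -0.]
bay net [554.9  86.2  16. ]
```

View pics/s2.png

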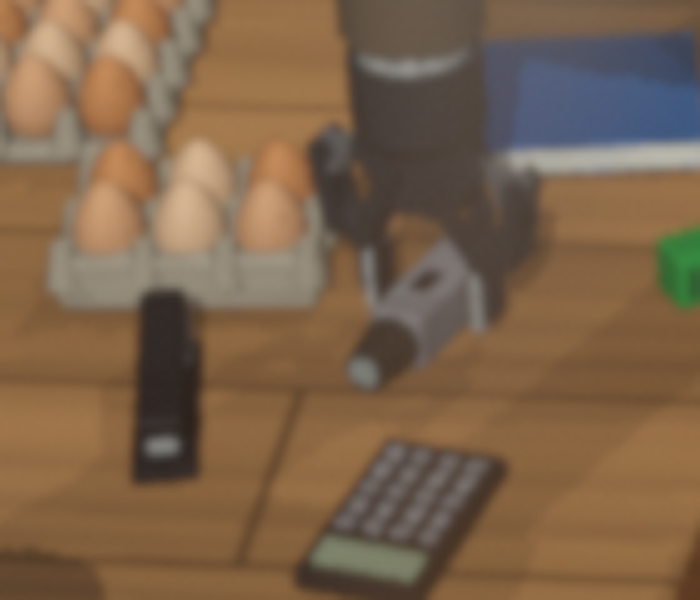

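View pics/crop_dr.png

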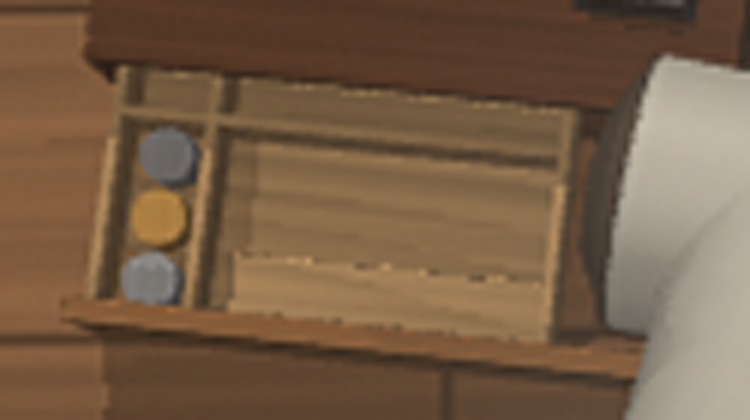

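The fingers straddle the lamp with the pads either side of the block. The drawer crop shows the long bay from crop (230,130) to (560,340). Closing.

move_arm(
  targets=[
    [0,0,0,0,0,0,255],
    [0,0,0,0,0,0,255],
    [0,0,0,0,0,0,255],
    [0,0,0,0,0,0,255],
    [0,0,0,0,0,0,255],
    [0,0,0,0,0,0,255],
  ],
)

```text
clock: 7.92
position: [457.5, -265.0, 8.6]
ee_rot: [-0.573, 0.82, -0.001, 0.001]
contact_force: [-0.9, 0.8, 7.2]
gripper_width: 32.8
```

move_arm(
  targets=[
    [0,0,-1,0,0,0,255],
    [0,0,-3,0,0,0,255],
    [0,0,-6,0,0,0,255],
    [0,0,-10,0,0,0,255],
    [0,0,-13,0,0,0,255],
    [0,0,-14,0,0,0,255],
    [0,0,-14,0,0,0,255],
  ],
)

```text
clock: 8.8
position: [456.3, -264.6, 147.2]
ee_rot: [-0.572, 0.82, 0.0, 0.0]
contact_force: [-1.0, 0.5, -1.7]
gripper_width: 32.9
```

```bash
python3 - <<'E'
from h import *
s=arm.read_state();print(s["position"],s["contact_force"],s["wrist_torque"],s["gripper_width"])
im,d=arm.get_image("top");cv2.imwrite("pics/top3.png",im);np.save("pics/top3.npy",d)
im,d=arm.get_image("scene");cv2.imwrite("pics/s3.png",im)
g=lambda pts,z:np.array([ray("top",u/6+195-.4,v/6+190-.4,z)[:2] for u,v in pts])
# rims: inner corners at wall-top z=50 (back wall), front z=66
y=np.radians(-6.3);ex=np.array([np.cos(y),np.sin(y)]);ey=np.array([-ex[1],ex[0]]);C=np.array([723.5,65.4])
loc=lambda A:np.c_[(A-C)@ex,(A-C)@ey].round(1).tolist()
print("front outer top edge",loc(g([(70,315),(640,376)],66)))
print("back wall inner top z50",loc(g([(222,130),(560,166)],50)))
print("divider inner z50",loc(g([(214,150),(196,305)],50)), "right wall",loc(g([(562,185),(548,335)],50)))
print("bay net",loc(np.array([[554.9,86.2]])))
E
```

```text
[ 456.25481308 -264.56476488  147.22625606] [-0.99006217  0.45244239 -1.66698788] [ 0.04078447 -0.01485717 -0.0040273 ] 32.89678099755442
front outer top edge [[-216.5, 142.8], [-218.6, -118.2]]
back wall inner top z50 [[-121.8, 88.9], [-123.5, -69.6]]
divider inner z50 [[-131.5, 91.4], [-204.4, 90.2]] right wall [[-132.3, -71.5], [-202.3, -73.0]]
bay net [[-169.9, 2.2]]
```

View pics/top3.png

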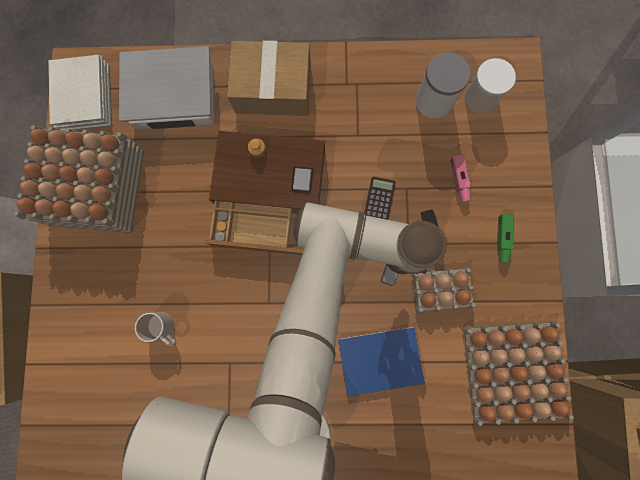

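View pics/s3.png

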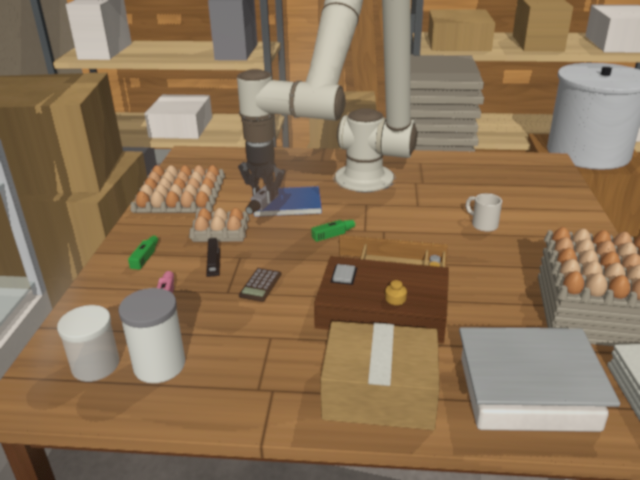

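```bash
python3 - <<'E'
from h import *
plan([562.6,102.3,147],173.7)
E
```

```text
t 8.9 now [ 455.5 -264.4  145.9] ang -110.2 F [-0.5  0.1 -1.9] w 33.3
shift [-38.11   2.59  -0.1 ] turn [ 0.2 -0.1 76.1]
```

move_arm(
  targets=[
    [-2,0,0,0,0,6,255],
    [-6,0.3,0,0,0,14,255],
    [-10,0.6,0,0,0,23,255],
    [-14,0.9,0,0,0,32,255],
    [-18,1.2,0,0,0,41,255],
    [-22,1.5,0,0,0,50,255],
    [-26,1.8,0,0,0,58,255],
    [-30,2.1,0,0,0,66,255],
    [-34,2.4,0,0,0,72,255],
    [-37,2.6,0,0,0,76.1,255],
    [-38.1,2.6,0,0,0,76.1,255],
    [-38.1,2.6,0,0,0,76.1,255],
    [-38.1,2.6,0,0,0,76.1,255],
  ],
)

```text
clock: 10.52
position: [562.7, 100.9, 146.8]
ee_rot: [0.055, 0.999, -0.0, -0.001]
contact_force: [0.6, 0.6, -1.1]
gripper_width: 33.0
```

```bash
python3 - <<'E'
from h import *
plan([562.6,102.3,60],173.7);plan([562.6,102.3,25],173.7)
im,d=arm.get_image("scene");cv2.imwrite("pics/s4.png",cv2.resize(im[150:330,280:480],None,fx=3.3,fy=3.3,interpolation=cv2.INTER_CUBIC))
im,d=arm.get_image("top");cv2.imwrite("pics/t4.png",im)
E
```

```text
t 10.53 now [562.7 100.9 146.8] ang 173.7 F [ 0.6  0.6 -1.1] w 33.0
shift [0.02 0.15 8.68] turn [-0.  -0.1  0. ]
t 10.53 now [562.7 100.9 146.8] ang 173.7 F [ 0.6  0.6 -1.1] w 33.0
shift [1.000e-02 1.500e-01 1.218e+01] turn [-0.  -0.1  0. ]
```

View pics/s4.png

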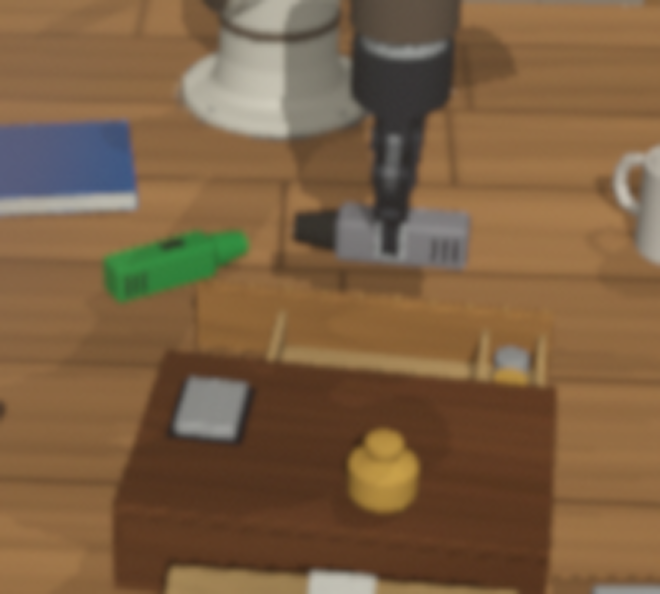

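View pics/t4.png

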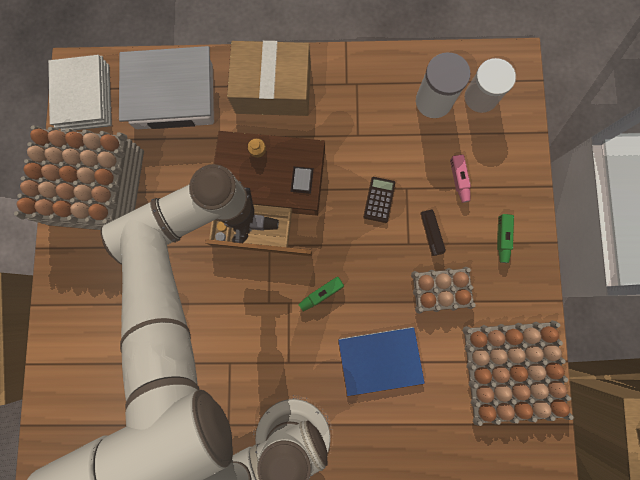

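```bash
python3 - <<'E'
from h import *
y=np.radians(-6.3);ex=np.array([np.cos(y),np.sin(y)]);ey=np.array([-ex[1],ex[0]]);C=np.array([723.5,65.4])
def onplane(u,v,lx): # intersect with local x=lx plane
    p=arm.camera_params("scene");a=np.linalg.inv(np.array(p["world_to_cam"]))[:3,3];b=px2w("scene",u,v,1000.)-a
    n=ex;c0=C@n+lx;t=(c0-a[:2]@n)/(b[:2]@n);P=a+t*b;return ((P[:2]-C)@ey).round(1),P[2].round(1)
f=lambda U,V:(280+U/3.3,150+V/3.3)
for n,q in dict(blk_top=(468,213),blk_bot=(466,268),blk_bot_noz=(338,260),blk_top_noz=(343,204),noz_top=(298,212),noz_bot=(296,244)).items():print(n,onplane(*f(*q),-147))
E
```

```text
blk_top (np.float64(74.2), np.float64(190.7))
blk_bot (np.float64(75.8), np.float64(142.9))
blk_bot_noz (np.float64(-21.5), np.float64(140.1))
blk_top_noz (np.float64(-19.4), np.float64(189.6))
noz_top (np.float64(-53.3), np.float64(179.5))
noz_bot (np.float64(-54.2), np.float64(151.1))
```

The held lamp is level and its ends project to till-y of -54 and +75, so it is centred over the bay (y = 10). Lowering.

move_arm(
  targets=[
    [0,0.1,3,0,0,0,255],
    [0,0.1,6,0,0,0,255],
    [0,0.15,8,0,0,0,255],
    [0,0.15,9.5,0,0,0,255],
    [0,0.15,10.6,0,0,0,255],
    [0,0.15,11.4,0,0,0,255],
    [0,0.15,11.8,0,0,0,255],
    [0,0.15,11.8,0,0,0,255],
  ],
)

```text
clock: 11.62
position: [563.6, 103.4, 29.4]
ee_rot: [0.054, 0.999, 0.0, 0.0]
contact_force: [-0.4, -0.0, -0.4]
gripper_width: 33.4
```

move_arm(
  targets=[
    [0,0,0.2,0,0,0,255],
    [0,0,0.3,0,0,0,255],
    [0,0,0.35,0,0,0,255],
    [0,0,0.35,0,0,0,255],
  ],
)

```text
clock: 12.12
position: [563.5, 103.4, 25.8]
ee_rot: [0.054, 0.999, 0.0, 0.0]
contact_force: [0.2, 0.1, -1.3]
gripper_width: 33.1
```

move_arm(
  targets=[
    [0,0,0.1,0,0,0,255],
    [0,0,0.2,0,0,0,255],
    [0,0,0.2,0,0,0,255],
  ],
)

```text
clock: 12.5
position: [563.7, 103.5, 24.6]
ee_rot: [0.054, 0.999, 0.0, 0.0]
contact_force: [-1.2, 0.7, 4.8]
gripper_width: 33.2
```

The lamp touches the floor (4.8 N). Opening part way to about 46 mm so the finger backs clear the bay walls.

move_arm(
  targets=[
    [0,0,0,0,0,0,118],
    [0,0,0,0,0,0,118],
    [0,0,0,0,0,0,118],
  ],
)

```text
clock: 12.88
position: [563.5, 103.4, 23.6]
ee_rot: [0.054, 0.999, -0.0, -0.0]
contact_force: [-0.7, -0.6, -1.2]
gripper_width: 45.8
```

move_arm(
  targets=[
    [0,0,-0.5,0,0,0,118],
    [0,0,-2,0,0,0,118],
    [0,0,-5,0,0,0,118],
    [0,0,-10,0,0,0,118],
    [0,0,-13,0,0,0,118],
    [0,0,-13,0,0,0,118],
  ],
)

```text
clock: 13.62
position: [565.4, 104.1, 158.2]
ee_rot: [0.054, 0.999, 0.002, 0.004]
contact_force: [-0.2, 0.3, -0.1]
gripper_width: 45.8
```

```bash
python3 - <<'E'
from h import *
# next: above/before drawer front. local(-250, 0)
y=np.radians(-6.3);ex=np.array([np.cos(y),np.sin(y)]);ey=np.array([-ex[1],ex[0]]);C=np.array([723.5,65.4])
P=C-265*ex+0*ey;print(P)
plan([*P,155],173.7)
im,d=arm.get_image("scene");cv2.imwrite("pics/s5.png",cv2.resize(im[150:330,280:480],None,fx=3.3,fy=3.3,interpolation=cv2.INTER_CUBIC))
E
```

```text
[460.1003468   94.47959244]
t 13.62 now [565.4 104.1 158.2] ang 173.8 F [-0.2  0.3 -0.1] w 45.8
shift [10.36 -2.1   0.24] turn [0.2 0.4 0.1]
```

View pics/s5.png

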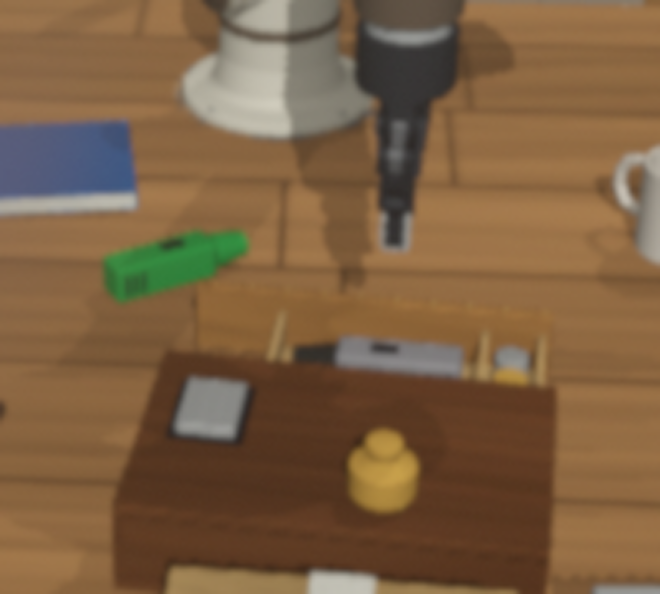

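The lamp lies flat in the bay, switch up, at crop (380,352). Shutting the fingers and moving in front of the drawer.

move_arm(
  targets=[
    [3,-0.6,0.2,0,0,0,255],
    [7,-1.4,0.2,0,0,0,255],
    [10.3,-2.1,0.2,0,0,0,255],
    [10.3,-2.1,0.2,0,0,0,255],
    [10.3,-2.1,4,0,0,0,255],
    [10.3,-2.1,8,0,0,0,255],
    [10.3,-2.1,11.2,0,0,0,255],
    [10.3,-2.1,11.2,0,0,0,255],
  ],
)

```text
clock: 14.68
position: [457.6, 92.7, 39.5]
ee_rot: [0.055, 0.999, -0.002, -0.003]
contact_force: [0.4, -0.3, 0.6]
gripper_width: -0.3
```

```bash
python3 - <<'E'
from h import *
y=np.radians(-6.3);ex=np.array([np.cos(y),np.sin(y)]);C=np.array([723.5,65.4])
for l in(-265,-232,-127):plan([*(C+l*ex),47],173.7)
im,d=arm.get_image("top");cv2.imwrite("pics/t6.png",cv2.resize(im[120:280,190:350],None,fx=3.7,fy=3.7,interpolation=cv2.INTER_CUBIC))
im,d=arm.get_image("scene");cv2.imwrite("pics/s6.png",cv2.resize(im[150:330,280:480],None,fx=3.3,fy=3.3,interpolation=cv2.INTER_CUBIC))
E
```

```text
t 14.68 now [457.6  92.7  39.5] ang 173.7 F [ 0.4 -0.3  0.6] w -0.3
shift [-0.23  0.2  -0.76] turn [-0.2 -0.3  0. ]
t 14.68 now [457.6  92.7  39.5] ang 173.7 F [ 0.4 -0.3  0.6] w -0.3
shift [-3.53  0.19 -0.77] turn [-0.2 -0.3  0. ]
t 14.68 now [457.6  92.7  39.5] ang 173.7 F [ 0.4 -0.3  0.6] w -0.3
shift [-14.03   0.19  -0.83] turn [-0.2 -0.3  0. ]
```

View pics/t6.png

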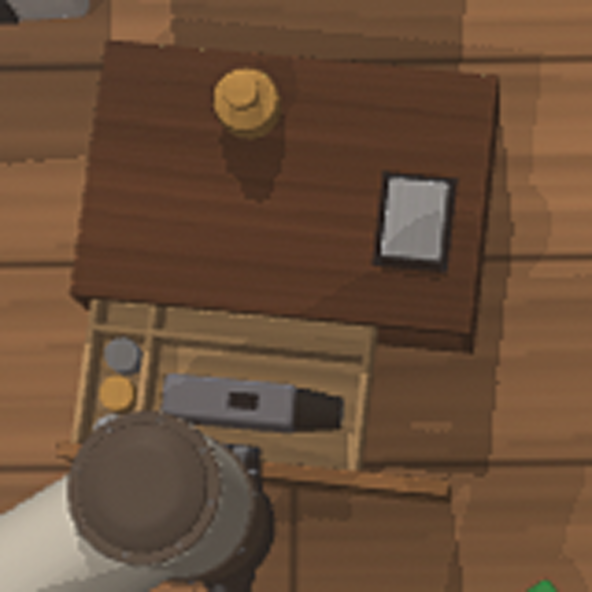

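View pics/s6.png

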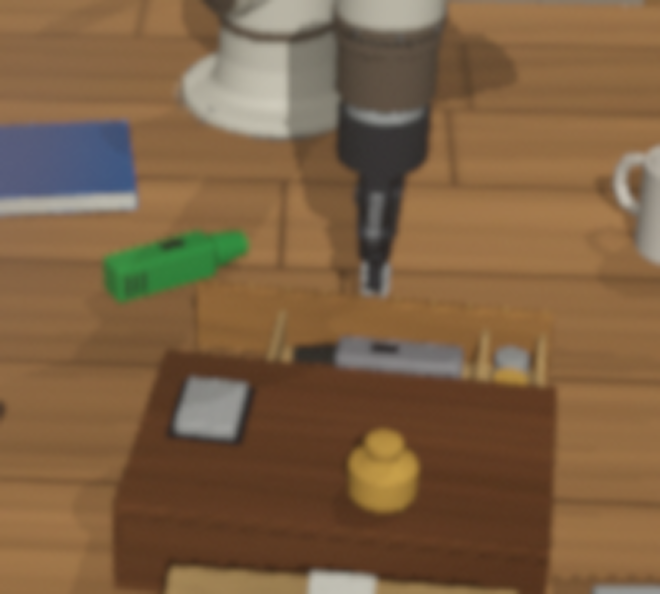

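The lamp lies flat in the middle of the bay (top crop (250,400)), with the fingers in front of the drawer. Pushing gently.

move_arm(
  targets=[
    [-1.5,0.2,-0.8,0,0,0,255],
    [-2.8,0.2,-0.8,0,0,0,255],
    [-3.4,0.2,-0.8,0,0,0,255],
    [-4,0.2,-0.8,0,0,0,255],
    [-4.7,0.2,-0.8,0,0,0,255],
    [-5.5,0.2,-0.8,0,0,0,255],
    [-6.3,0.2,-0.8,0,0,0,255],
    [-7.1,0.2,-0.8,0,0,0,255],
    [-7.9,0.2,-0.8,0,0,0,255],
    [-8.7,0.2,-0.8,0,0,0,255],
    [-9.5,0.2,-0.8,0,0,0,255],
    [-10.2,0.2,-0.8,0,0,0,255],
    [-10.8,0.2,-0.8,0,0,0,255],
    [-11.4,0.2,-0.8,0,0,0,255],
    [-12,0.2,-0.8,0,0,0,255],
    [-12.4,0.2,-0.8,0,0,0,255],
    [-12.4,0.2,-0.8,0,0,0,255],
  ],
)

```text
clock: 16.9
position: [581.7, 81.8, 49.6]
ee_rot: [0.055, 0.999, -0.0, -0.001]
contact_force: [-6.1, -2.1, 4.1]
gripper_width: -0.1
```

```bash
python3 - <<'E'
from h import *
y=np.radians(-6.3);ex=np.array([np.cos(y),np.sin(y)]);C=np.array([723.5,65.4])
s=arm.read_state();print("local x",(s["position"][:2]-C)@ex,"Fx",s["contact_force"][:2]@ex)
im,d=arm.get_image("top");cv2.imwrite("pics/t7.png",cv2.resize(im[120:280,190:350],None,fx=3.7,fy=3.7,interpolation=cv2.INTER_CUBIC))
E
```

```text
local x -142.75705269049925 Fx -5.799289486837969
```

View pics/t7.png

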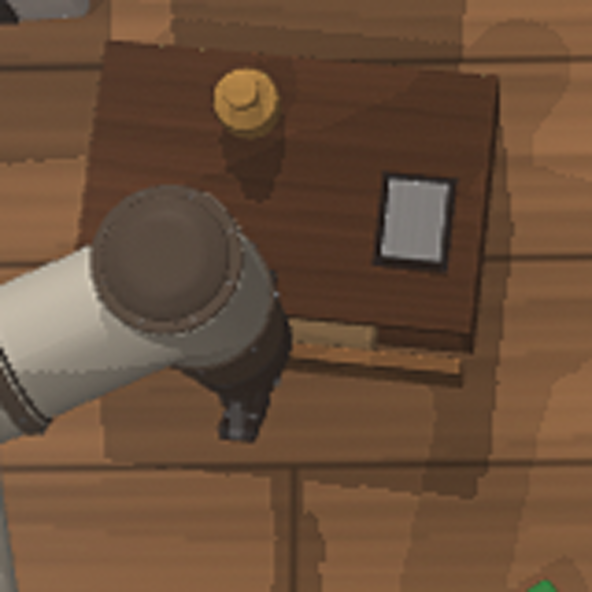

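Drawer nearly in; front edge still slightly ahead. Continue in small steps.

move_arm(
  targets=[
    [-0.3,0,0,0,0,0,255],
    [-0.6,0,0,0,0,0,255],
    [-0.9,0,0,0,0,0,255],
    [-1.1,0,0,0,0,0,255],
    [-1.1,0,0,0,0,0,255],
  ],
)

```text
clock: 17.58
position: [592.7, 80.6, 49.6]
ee_rot: [0.055, 0.999, -0.0, -0.001]
contact_force: [-5.1, -2.0, 3.9]
gripper_width: -0.4
```

move_arm(
  targets=[
    [-0.2,0,0,0,0,0,255],
    [-0.4,0,0,0,0,0,255],
    [-0.4,0,0,0,0,0,255],
  ],
)

```text
clock: 17.95
position: [597.2, 80.3, 49.5]
ee_rot: [0.055, 0.999, -0.0, -0.0]
contact_force: [-4.1, -2.8, 0.8]
gripper_width: 0.1
```

move_arm(
  targets=[
    [-0.2,0,0,0,0,0,255],
    [-0.4,0,0,0,0,0,255],
    [-0.4,0,0,0,0,0,255],
  ],
)

```text
clock: 18.32
position: [599.0, 80.0, 49.5]
ee_rot: [0.055, 0.999, -0.001, -0.003]
contact_force: [-9.3, -0.1, 5.3]
gripper_width: 0.4
```

move_arm(
  targets=[
    [-0.1,0,0,0,0,0,255],
    [-0.2,0,0,0,0,0,255],
    [-0.2,0,0,0,0,0,255],
  ],
)

```text
clock: 18.7
position: [599.1, 79.9, 49.5]
ee_rot: [0.055, 0.998, -0.001, -0.004]
contact_force: [-14.5, 2.0, 9.0]
gripper_width: 0.1
```

It is against its stop: no further movement and the force is rising. Backing off slowly and looking.

move_arm(
  targets=[
    [0.3,0,0,0,0,0,255],
    [0.6,0,0,0,0,0,255],
    [1,0,0,0,0,0,255],
    [2,0,0,0,0,0,255],
    [4,0,0,0,0,0,255],
    [8,0,0,0,0,0,255],
    [12,0,-2,0,0,0,255],
    [12,0,-8,0,0,0,255],
    [12,10,-14,0,0,0,255],
    [12,18,-14,0,0,0,255],
    [12,18,-14,0,0,0,255],
  ],
)

```text
clock: 20.08
position: [503.8, 270.6, 191.0]
ee_rot: [0.054, 0.999, 0.002, 0.002]
contact_force: [0.8, 0.3, -0.3]
gripper_width: -0.0
```

```bash
python3 - <<'E'
from h import *
s=arm.read_state();print(s["clock"],s["position"],s["contact_force"])
im,d=arm.get_image("top");cv2.imwrite("pics/t8.png",im);np.save("pics/t8.npy",d)
im2,d=arm.get_image("scene");cv2.imwrite("pics/s8.png",im2)
a=cv2.imread("pics/top0.png");c=lambda i:cv2.resize(i[120:230,195:335],None,fx=2.8,fy=2.8,interpolation=cv2.INTER_CUBIC)
cv2.imwrite("pics/cmp8.png",np.hstack([c(a),c(im)]))
E
```

```text
20.075 [503.82692243 270.57648629 191.03136452] [ 0.8469748   0.2812227  -0.30641798]
```

View pics/t8.png

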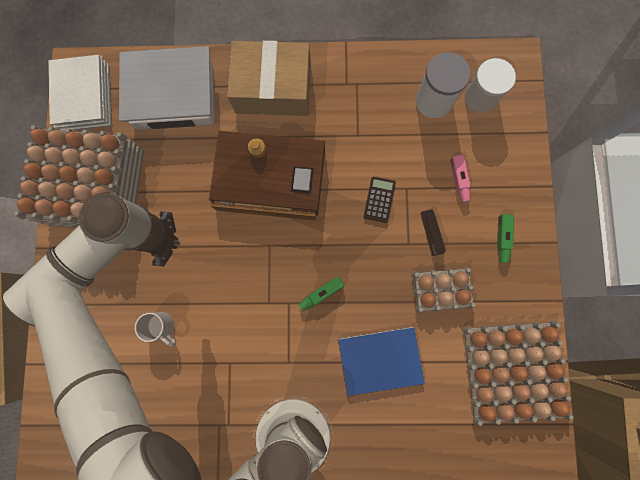

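View pics/cmp8.png

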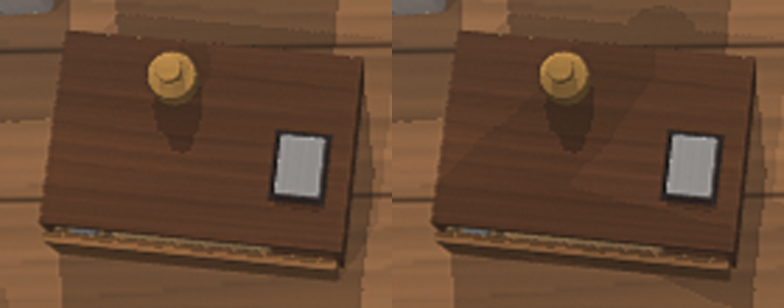

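View pics/s8.png

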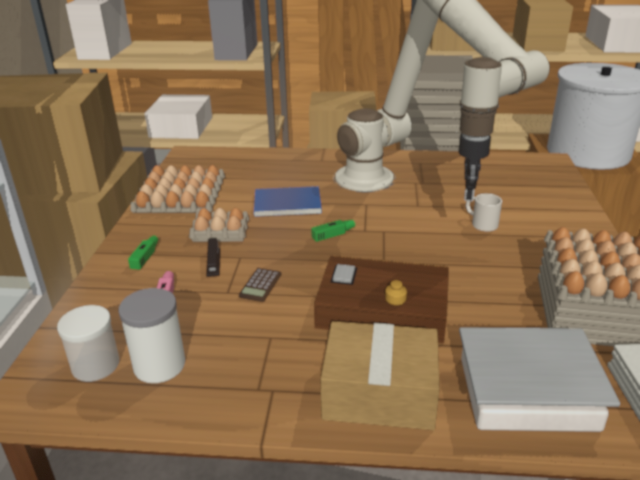

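The till in the right-hand crop (now) matches the left-hand one (start): the front edge is in the same place and the drawer has stayed shut for about 1 s after release. Every other object is where it was, and the arm is clear at (160,240).

```bash
python3 - <<'E'
from h import *
print(arm.job_done())
E
```

```text
the job is handed in; nothing more can be done
None
```

The lamp is in the drawer, and the drawer is shut and latched. I handed the job in at about 20 s, well under the 64 s limit.

- **Opening:** I pressed the steel plate with the shut fingers (about 4 to 5 N) and the drawer sprang fully open.
- **Lamp:** I picked up the grey lamp across its block and lowered it until it touched the bay floor (4.8 N). I then opened the fingers only part way, to about 46 mm. Pictures showed it lying flat, switch up, in the middle of the long bay.
- **Shutting:** I pushed the drawer front to its stop. The last force read there was about 14.5 N, above the 10 N or so you gave, because I commanded a little past the stop to be sure it latched.
- **Last checks:** About 1 s after I let go, the till looked the same as at the start with the drawer shut, and the arm was touching nothing. The stapler, calculator, carton, mug, weight and look-alikes all looked unmoved, though I judged that by eye from the pictures. The lamp cannot be seen once the drawer is shut, so its final position rests on the pictures taken just before the push.
- **Disagreement:** The network's position for the bay was about 6 to 8 mm off my own measurement from the bay's edges. I used mine, and the lamp fitted.

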